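# Shut the swivel clips along a curved row of wax elbows

## Robot

A 7-joint arm with a two-finger parallel gripper is mounted at the origin on the work surface. World frame = base frame: x ahead of the robot, y to its left, z up, the work surface at z = 0. Lengths are in m, angles in rad, forces in N, time in s.
With the tool pointing down it reaches from about 0.425 to 0.95 m from the base axis. Payload 4.7 kg.
Tool frame: the origin (TCP) lies between the finger pads, 19 mm behind the fingertips; this is the grasp point; z points along the fingers, y is the line along which they close (so a half turn about z gives the same grasp; the last joint's range is limited). The gripper opens to 87 mm and grips with 3 to 60 N. Pads are 19 mm wide; open, the fingers measure 117 mm over their backs; the gripper's body (75 mm by 190 mm) begins 51 mm behind the grasp point.
Start: joints at [-1.139, 0.469, -0.049, 1.532, 0.024, 1.141, -0.082], TCP at [0.3, 0.605, 0.241] pointing down, gripper open.
Joint ranges: [-2.59, 2.59], [-0.33, 1.99], [-1.39, 1.29], [0.1, 2.45], [-1.04, 4.18], [0.21, 1.99], [-2.66, 2.66]. Speed limits (rad/s): [2.57, 2.57, 3.14, 3.14, 3.14, 3.14, 3.14].

## Interface

Orientations are given as a unit quaternion [x, y, z, w].
In Python, from rig import get_obs, viewer, env gives the robot as it stands.
- The arm moves only by the shell command python3 -m pendant 'ROWS' [FORCE]. ROWS is a JSON object of lists of equal length, an entry for each row: "delta_pos": the shift along the tool's x, y, z in mm, a list of three; "angular": the turn, a rotation vector about the tool's x, y, z in degrees, a list of three; "jaw": the finger opening in mm, from 0 to 87. A call has 1 to 5 rows; each row is the pose to reach, as a shift and turn from the pose commanded when the call began, along the tool's axes at that moment; what a row does not reach only later rows make up. A row lasts 1/12 s, in which the tool goes at most 41.7 mm and 7.16 degrees, less where a joint would pass 70% of its speed; a pose out of reach is approached as far as the arm can. A call with a gripper value outside its range is refused whole. The fingers move at their own pace and stop on an object; FORCE is the grip in N (left out, the last holds). Time passes only in rows, so rows that repeat a pose let the fingers close. It gives the time, the measured TCP pose, the force, the opening and the grip force at its end, in the units of the state.
- get_obs(): the state, without advancing time (a new reading comes with each control period).
- viewer.grab_frame(name): name is "scene" or "top"; returns (picture, depth): 420x560x3 uint8, red, green, blue; 420x560 float32, m along the optical axis (not along the pixel's ray), 0 where there is no reading.
- viewer.camera_info(name): a dict with "mtx" (3x3 intrinsics, pixels), "origin" and "orientation" of the camera in the world. Camera axes: x right, y down, z forward; pixel columns grow to the right and rows downward; lengths in m; the calibration is good to about 2 mm. A picture is of the moment at which its call begins. camera_info takes no time and is no camera call.
- env.close_job(): hands the job in; it is judged then, once.
The state is a dict: "t": time; "joint_pos": joint angles; "joint_vel": joint speeds; "joint_torque": joint torques, N m; "eef_pos": TCP position; "tool_rot": TCP orientation; "ft_force": force on the tool from outside, world axes, zero at the start; "moment": the same for the moment, N m; "opening": finger opening in m; "gripper_force": force on a finger pad.
Only numpy, scipy, OpenCV 4.12 (cv2) and the standard library are available. Lean on these libraries where they do the work, as an engineer would, in place of code of your own. Each camera call takes 0.05 s, during which the arm holds its last target. There are 200 camera calls.

## Task

Five wax elbows sit in a curved row on the aluminium nest plate, each with a steel swivel clip sticking out on the far side of the row. Run the fingertips lightly along the outside of the row in a single sweep, from the robot's right to its left, so that each clip in turn is pushed round along the row and lies shut over its elbow's foot. Keep the fingertips low and close to the row until the last clip is shut, do not press hard, and leave the elbows seated and everything else where it is.

Things in the scene. Friction and masses are not known exactly. Their poses are not given: they have to be found in the camera images.
- nest: Aluminium plate fixed to the table, 165 x 340 x 12 mm. Origin at z 0 under the middle of the curved row of five clip pivots; x points outward (from the elbows' side to the lane side, roughly away from the robot), y left along the row, z up. It spans x -115 to 50, y -170 to 170 mm. Inside the arc are seats with walls 6 mm high; outside it the plate is bare: the fingertips' lane.
- clip1 (a joint): Angle (rad) of clip 1, the rightmost seen from the robot. Flat steel finger 10 mm wide, its round end 42 mm from the pivot axis, 22 to 32 mm above the table, with a boss of 8 mm radius round the pivot. 0 = pointing straight outward across the lane; grows anticlockwise seen from above; 1.57 = shut, lying along the row towards the left.
- pivot1 (a point): On the pivot axis of clip 1, at mid-height of the clip (27 mm above the table); fixed to the nest, same axes as the nest. The five pivots lie on an arc of radius 220 mm about the point 220 mm behind the nest's origin (its x -220 mm, y 0), at -34, -18.5, -3, 12.5 and 28 degrees (pivot 1 to 5) from the nest's x axis towards its y axis, 59 mm apart.
- elbow1: Loose olive wax pipe elbow, 50 g, 49 mm high: a flat foot 42 x 24 x 6 mm, an upright 20 mm pipe bent over towards the arc's centre. Origin under the foot's centre, 203 mm from the arc's centre, 6 degrees further left than pivot 1; x radially outward. The foot's outer edge is 4 mm outside the pivot arc, its top 18 mm above the table, 4 mm under the shut clip.
- clip2 (a joint): Angle (rad) of clip 2 from the right. Like clip 1. All clips stop at -0.4 and 1.62 rad, start between -0.25 and 0.35, and stay where they are left; turning one takes 0.03 N m (1 to 3 N at a fingertip).
- pivot2 (a point): On the pivot axis of clip 2, at mid-height of the clip (27 mm above the table); fixed to the nest, same axes as the nest.
- elbow2: Loose olive wax pipe elbow, 50 g, 49 mm high: a flat foot 42 x 24 x 6 mm, an upright 20 mm pipe bent over towards the arc's centre. Origin under the foot's centre, 203 mm from the arc's centre, 6 degrees further left than pivot 2; x radially outward. The foot's outer edge is 4 mm outside the pivot arc, its top 18 mm above the table, 4 mm under the shut clip.
- clip3 (a joint): Angle (rad) of clip 3 from the right. Like clip 1. A fingertip that passes from right to left along the arc, its inner side 9 to 17 mm outside the line of pivots, leaves any clip shut (above 1.2 rad).
- pivot3 (a point): On the pivot axis of clip 3, at mid-height of the clip (27 mm above the table); fixed to the nest, same axes as the nest.
- elbow3: Loose olive wax pipe elbow, 50 g, 49 mm high: a flat foot 42 x 24 x 6 mm, an upright 20 mm pipe bent over towards the arc's centre. Origin under the foot's centre, 203 mm from the arc's centre, 6 degrees further left than pivot 3; x radially outward. The foot's outer edge is 4 mm outside the pivot arc, its top 18 mm above the table, 4 mm under the shut clip.
- clip4 (a joint): Angle (rad) of clip 4 from the right. Like clip 1.
- pivot4 (a point): On the pivot axis of clip 4, at mid-height of the clip (27 mm above the table); fixed to the nest, same axes as the nest.
- elbow4: Loose olive wax pipe elbow, 50 g, 49 mm high: a flat foot 42 x 24 x 6 mm, an upright 20 mm pipe bent over towards the arc's centre. Origin under the foot's centre, 203 mm from the arc's centre, 6 degrees further left than pivot 4; x radially outward. The foot's outer edge is 4 mm outside the pivot arc, its top 18 mm above the table, 4 mm under the shut clip.
- clip5 (a joint): Angle (rad) of clip 5, the leftmost. Like clip 1.
- pivot5 (a point): On the pivot axis of clip 5, at mid-height of the clip (27 mm above the table); fixed to the nest, same axes as the nest.
- elbow5: Loose olive wax pipe elbow, 50 g, 49 mm high: a flat foot 42 x 24 x 6 mm, an upright 20 mm pipe bent over towards the arc's centre. Origin under the foot's centre, 203 mm from the arc's centre, 6 degrees further left than pivot 5; x radially outward. The foot's outer edge is 4 mm outside the pivot arc, its top 18 mm above the table, 4 mm under the shut clip.
- cup: Loose wax pouring cup, a 56 mm high cone of 50 mm top diameter, standing on the nest plate inside the curve; origin at its underside. Leave alone.
- spare_a: Loose spare wax elbow like the seated ones, standing on the table 105 to 125 mm out from the row's middle, in its right half; origin under its foot. Leave alone.
- spare_b: Loose spare wax elbow like spare_a, in the left half. Leave alone.
- spatula: Loose spatula 170 mm long lying on the table 170 to 190 mm out from the row's middle; origin on its underside, x along it. Leave alone.
- jar: Loose jar, 64 mm diameter, 85 mm high, on the table to the robot's right; origin at its underside. Leave alone.
- block: Loose wax block 60 x 50 x 40 mm on the table to the robot's left; origin at its underside. Leave alone.

How it is judged:
On the way, in this order (a step that is already met when the one before it is completed fails the run):
1. the first clip from the right is swung over its elbow's foot (above 1.2 rad) (value of joint clip1 above 1.2 rad), for 0.05 s.
2. the second clip from the right is swung over its elbow's foot (above 1.2 rad) (value of joint clip2 above 1.2 rad), for 0.05 s.
3. the third clip from the right is swung over its elbow's foot (above 1.2 rad) (value of joint clip3 above 1.2 rad), for 0.05 s.
4. the fourth clip from the right is swung over its elbow's foot (above 1.2 rad) (value of joint clip4 above 1.2 rad), for 0.05 s.
5. the fifth clip from the right is swung over its elbow's foot (above 1.2 rad) (value of joint clip5 above 1.2 rad), for 0.05 s.
At the end, for the whole second after the job is handed in: All five clips are above 1.2 rad (within about 21 degrees of lying along the row) and at rest, and each elbow is within 6 mm of where it sat at the start (value of joint each of clip1, clip2, clip3, clip4, clip5 above 1.2 rad and distance of each of elbow1, elbow2, elbow3, elbow4, elbow5 from where it was at the start of the episode below 0.006 m and velocity of joint each of clip1, clip2, clip3, clip4, clip5 below 0.05 rad/s); the robot touches nothing.
It fails at once if the fingertips leave the row (TCP more than 90 mm above the table, or more than 80 mm sideways from every pivot) after the first clip is shut and before the last is (value of joint clip1 above 1.2 rad and value of joint clip5 below 1.2 rad and (height (world z) of the grasp point above 0.09 m or (horizontal distance between the grasp point and pivot1 above 0.08 m and horizontal distance between the grasp point and pivot2 above 0.08 m and horizontal distance between the grasp point and pivot3 above 0.08 m and horizontal distance between the grasp point and pivot4 above 0.08 m and horizontal distance between the grasp point and pivot5 above 0.08 m))).
It fails at once if the arm presses on the nest plate or its clips with more than 15 N (contact force between the arm and nest above 15 N).
It fails at once if the fingers press on the nest plate or its clips with more than 15 N (contact force between the fingers and nest above 15 N).
It fails at once if a seated elbow is lifted, shifted by more than 6 mm or tipped by more than 0.2 rad (distance of any of elbow1, elbow2, elbow3, elbow4, elbow5 from where it was at the start of the episode above 0.006 m or angle between any of elbow1, elbow2, elbow3, elbow4, elbow5's own z axis and vertical above 0.2 rad).
It fails at once if another loose thing is moved by more than 15 mm (distance of any of cup, spare_a, spare_b, spatula, jar, block from where it was at the start of the episode above 0.015 m).
It also fails if it takes over 51 s, if anything falls off the work surface, if the arm or the gripper's body presses on something with over 40 N, if the wrist force passes 120 N, or if a joint passes its speed limit or range.

## Working session

There is one attempt and no reset: what is moved stays moved. The work goes in short steps, Python scripts to look and compute and a shell command to move; the robot and the scene stay as the last step left them, time stands still between calls to the robot, and variables do not carry over. Pictures are saved under pics/ and viewed, at most 10 in all, crops included, and the job is handed in when it is done.

```bash
ls; mkdir -p pics
python3 - <<'E'
from rig import get_obs, viewer, env
import cv2, numpy as np
for n in ["scene","top"]:
    p,d=viewer.grab_frame(n); cv2.imwrite(f"pics/{n}0.png",p[:,:,::-1]); np.save(f"{n}d.npy",d)
    i=viewer.camera_info(n); print(n,i)
o=get_obs(); print(o)
E
```

```text
pics
scene {'mtx': array([[423.18314667,   0.        , 275.0647941 ],
       [  0.        , 423.18314667, 206.89299608],
       [  0.        ,   0.        ,   1.        ]]), 'origin': array([1.29340445, 0.27750941, 1.11050328]), 'orientation': array([ 0.5254757 ,  0.7935972 , -0.25445569, -0.17126319])}
top {'mtx': array([[412.90334696,   0.        , 271.93183765],
       [  0.        , 412.90334696, 211.49690576],
       [  0.        ,   0.        ,   1.        ]]), 'origin': array([ 0.46797305, -0.00534048,  1.03066495]), 'orientation': array([ 0.71348536, -0.69849683,  0.03864032, -0.03934148])}
{'t': 0.1, 'joint_pos': array([-1.13891497,  0.46937274, -0.04859585,  1.53354844,  0.02409917,
        1.14100921, -0.08229302]), 'joint_vel': array([-0.00056563, -0.00379683,  0.00019379, -0.00086262, -0.00137626,
        0.0003563 ,  0.00250688]), 'joint_torque': array([ 1.18651133e-04, -5.09171963e+01, -8.15663743e-02, -2.36827594e+01,
       -6.15467574e-02,  3.44629807e-02,  4.85346948e-05]), 'eef_pos': array([0.29990217, 0.60416226, 0.24030731]), 'tool_rot': array([ 2.28340341e-01,  9.73580978e-01, -8.59253663e-04, -1.71072233e-04]), 'ft_force': array([-0.34467397,  0.54742047, -0.1589751 ]), 'moment': array([0.03012754, 0.03465265, 0.00828129]), 'gripper_force': 0.0, 'opening': 0.08704931215423505}
```

View pics/top0.png

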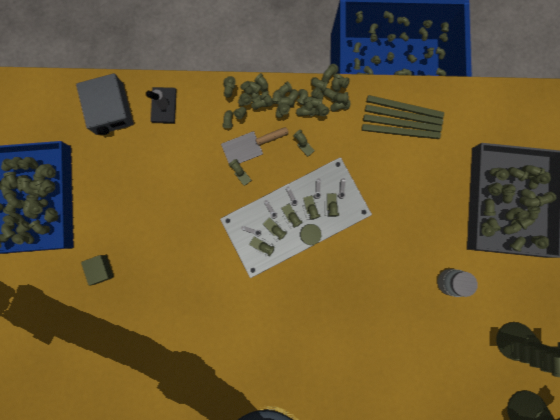

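View pics/scene0.png

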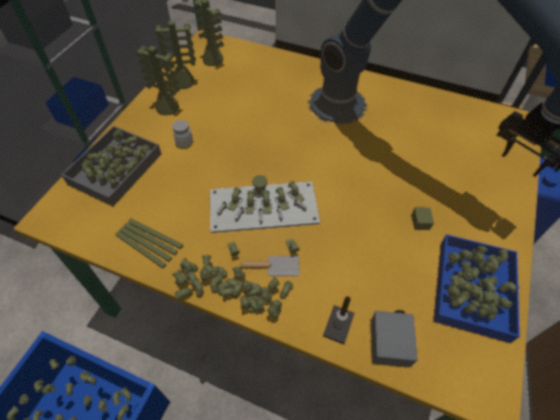

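The top view shows the nest plate with corners near (222,219), (340,159), (371,213) and (250,275). The five clips point up and out near (250,231), (270,209), (292,197), (318,187) and (342,187). The spares are at (239,172) and (303,143). The scene view confirms the layout and that the lane is free.

```bash
cat > h.py <<'E'
from rig import get_obs, viewer, env
import cv2, numpy as np
from scipy.spatial.transform import Rotation as R
def cast(n,uv,z):
    i=viewer.camera_info(n); uv=np.atleast_2d(np.asarray(uv,float))
    r=np.c_[uv,np.ones(len(uv))]@np.linalg.inv(i['mtx']).T@R.from_quat(i['orientation']).as_matrix().T
    o=i['origin']; return o+r*((z-o[2])/r[:,2])[:,None]
def proj(n,P):
    i=viewer.camera_info(n); c=(np.asarray(P)-i['origin'])@R.from_quat(i['orientation']).as_matrix()
    q=c@i['mtx'].T; return q[:,:2]/q[:,2:]
def nest(n,z,box):
    p=cv2.imread(f"pics/{n}0.png"); h=cv2.cvtColor(p,cv2.COLOR_BGR2HSV)
    m=((h[...,1]<60)&(h[...,2]>100)).astype(np.uint8); k=np.zeros_like(m); x0,y0,x1,y1=box; k[y0:y1,x0:x1]=1
    c=max(cv2.findContours(m*k,0,2)[0],key=cv2.contourArea)
    w=cast(n,cv2.convexHull(c)[:,0],z)[:,:2]
    (cx,cy),s,a=cv2.minAreaRect((w*1000).astype(np.float32)); b=cv2.boxPoints(((cx,cy),s,a))
    e=max([b[1]-b[0],b[2]-b[1]],key=np.linalg.norm); e/=np.linalg.norm(e); e*=np.sign(e[1])
    ex=np.array([e[1],-e[0]]); return np.array([cx,cy])+32.5*ex, np.degrees(np.arctan2(ex[1],ex[0])), s
E
python3 - <<'E'
from h import *
out=[]
for n,b in [("top",(200,140,390,290)),("scene",(195,170,330,240))]:
    r=nest(n,.012,b); print(n,r); out.append(r)
o=out[0]; 
for n,r in zip(["top","scene"],out):
    a=np.radians(r[1]); M=np.array([[np.cos(a),-np.sin(a)],[np.sin(a),np.cos(a)]])
    f=np.radians([-34,-18.5,-3,12.5,28]); L=np.c_[220*np.cos(f)-220,220*np.sin(f)]
    W=L@M.T+r[0]; print(W.round(1))
    p=cv2.imread(f"pics/{n}0.png"); P=np.c_[W/1000,np.full(5,.027)]
    s=6 if n=="top" else 7; x0,y0=(210,150) if n=="top" else (200,170); w,h=(130 if n=="top" else 110,100 if n=="top" else 70)
    w=min(w if n=="scene" else 130,800//s); c=cv2.resize(p[y0:y0+h,x0+(30 if n=="top" else 0):x0+(30 if n=="top" else 0)+w],None,fx=s,fy=s,interpolation=2)
    q=proj(n,P); print(q.round(1))
    for u,v in q: cv2.circle(c,(int((u-x0-(30 if n=="top" else 0)+.5)*s),int((v-y0+.5)*s)),3,(0,0,255),-1)
    cv2.imwrite(f"pics/{n}_c.png",c)
E
```

```text
top (array([598.68807793, -46.76201916]), np.float32(28.556345), (164.30894470214844, 339.74072265625))
scene (array([601.22852516, -46.74604225]), np.float32(28.583183), (166.97499084472656, 336.1089172363281))
[[ 624.5 -172.8]
 [ 622.1 -113.5]
 [ 603.9  -57. ]
 [ 571.3   -7.4]
 [ 526.7   31.6]]
[[341.4 194.6]
 [317.2 195.1]
 [294.1 201.9]
 [273.6 214.7]
 [257.2 232.6]]
[[ 627.1 -172.8]
 [ 624.6 -113.5]
 [ 606.5  -57. ]
 [ 573.9   -7.4]
 [ 529.2   31.6]]
[[224.4 204.3]
 [241.7 209.7]
 [260.5 211.1]
 [279.1 208.3]
 [295.8 201.7]]
```

View pics/top_c.png

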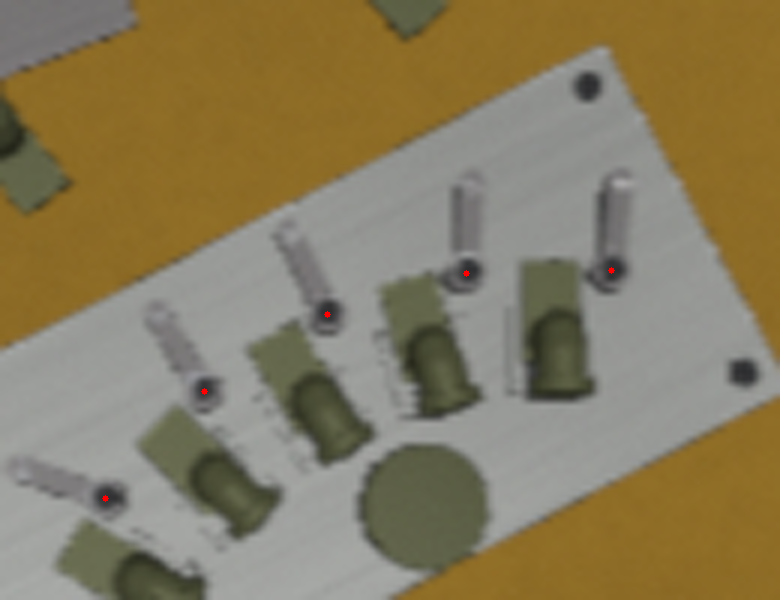

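View pics/scene_c.png

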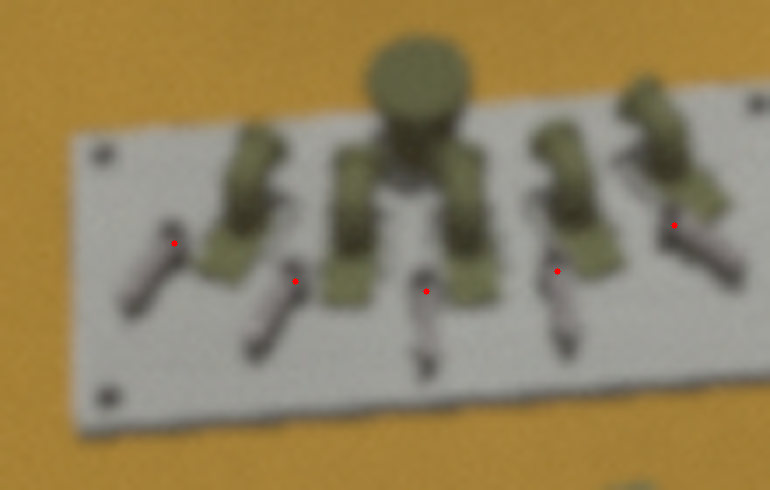

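The top-view rectangle measures 164×340 mm against 165×340 given, and the predicted pivots (red) land on the bosses. The scene view agrees to about 2 mm. I'm using nest origin (599, -47) mm and yaw 28.55°. The plan is closed fingers with tool y radial, TCP at radius 248 mm and tips at z 17 mm. First I transit to the right end, up high.

```bash
cat >> h.py <<'E'
O=np.array([599.,-47.]); A=28.55
def target(f,rad=248.,z=36.):
    "TCP pose at arc angle f: tool y radially outward, z down"
    a=np.radians(A); b=np.radians(A+f)
    c=O-220*np.array([np.cos(a),np.sin(a)]); y=np.array([np.cos(b),np.sin(b),0]); zz=np.array([0,0,-1.])
    return np.r_[c+rad*y[:2],z], R.from_matrix(np.c_[np.cross(y,zz),y,zz])
def rows(ts):
    o=get_obs(); q=R.from_quat(o['tool_rot']); p=o['eef_pos']*1000
    for P,T in ts: print((q.inv().apply(P-p)).round(1),np.degrees((q.inv()*T).as_rotvec()).round(1))
E
for i in 1 2 3 4 5; do python3 -m pendant '{"delta_pos":[[-27,-24,0],[-54,-49,0],[-81,-73,0],[-108,-98,0],[-135,-122,0]],"angular":[[0,0,0],[0,0,0],[0,0,0],[0,0,0],[0,0,0]],"jaw":[0,0,0,0,0]}' 10; done
python3 -c "
from h import *
rows([target(-50,z=120)])"
```

```text
t: 0.52
eef_pos: [0.3669, 0.4333, 0.2408]
tool_rot: [0.228, 0.974, -0.0, -0.0]
ft_force: [0.3, 0.7, -0.3]
opening: 0.0614
gripper_force: 0.0
t: 0.93
eef_pos: [0.4335, 0.264, 0.241]
tool_rot: [0.228, 0.974, -0.0, -0.0]
ft_force: [0.8, -1.1, 0.0]
opening: 0.0283
gripper_force: 0.0
t: 1.35
eef_pos: [0.5001, 0.0948, 0.2411]
tool_rot: [0.228, 0.974, -0.0, -0.0]
ft_force: [0.0, 0.8, -0.9]
opening: 0.0018
gripper_force: 0.0
t: 1.77
eef_pos: [0.5668, -0.0744, 0.2409]
tool_rot: [0.228, 0.974, -0.0, -0.0]
ft_force: [0.3, 0.2, 0.5]
opening: 0.0007
gripper_force: 0.0
t: 2.18
eef_pos: [0.6336, -0.2435, 0.2407]
tool_rot: [0.228, 0.974, 0.0, -0.001]
ft_force: [0.3, -0.2, 0.5]
opening: 0.0004
gripper_force: 0.0
[ -2.5   2.  120.7] [-0. -0. 85.]
```

```bash
python3 -m pendant '{"delta_pos":[[0,0,0],[0,0,0],[0,0,0],[0,0,0],[-2.5,2,0]],"angular":[[0,0,7],[0,0,14],[0,0,21],[0,0,28],[0,0,35]],"jaw":[0,0,0,0,0]}'
python3 -m pendant '{"delta_pos":[[0,0,15],[0,0,30],[0,0,45],[0,0,60],[0,0,75]],"angular":[[0,0,7],[0,0,14],[0,0,21],[0,0,28],[0,0,35]],"jaw":[0,0,0,0,0]}'
python3 -m pendant '{"delta_pos":[[0,0,15],[0,0,30],[0,0,45],[0,0,45],[0,0,45]],"angular":[[0,0,7],[0,0,14],[0,0,15],[0,0,15],[0,0,15]],"jaw":[0,0,0,0,0]}'
python3 - <<'E'
from h import *
rows([target(-50)])
p,d=viewer.grab_frame("top"); cv2.imwrite("pics/t1.png",cv2.resize(p[130:290,200:400],None,fx=4,fy=3.75)[:, :, ::-1])
E
```

```text
t: 2.6
eef_pos: [0.6358, -0.2415, 0.2406]
tool_rot: [0.514, 0.858, -0.0, -0.001]
ft_force: [-0.6, 0.3, 0.4]
opening: 0.0004
gripper_force: 0.0
t: 3.02
eef_pos: [0.6363, -0.2409, 0.165]
tool_rot: [0.747, 0.664, -0.0, -0.0]
ft_force: [0.6, 0.3, -0.2]
opening: 0.0006
gripper_force: 0.0
t: 3.43
eef_pos: [0.6361, -0.2407, 0.1201]
tool_rot: [0.825, 0.565, -0.001, -0.001]
ft_force: [0.2, -1.0, -0.1]
opening: 0.0005
gripper_force: 0.0
[-1.8  1.4 84.1] [-0.1  0.   0.2]
```

View pics/t1.png

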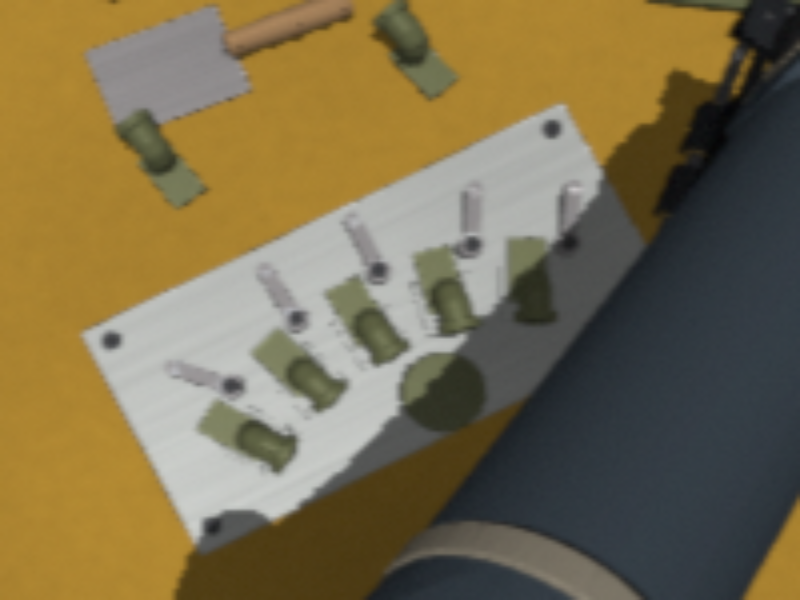

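The fingers (upper right) are clear of clip 1 and the lane is free. Next I lower and start the sweep.

```bash
python3 -m pendant '{"delta_pos":[[-2,1,28],[-2,1,56],[-2,1.4,84],[-2,1.4,84],[-2,1.4,84]],"angular":[[0,0,0],[0,0,0],[0,0,0],[0,0,0],[0,0,0]],"jaw":[0,0,0,0,0]}'
python3 -c "
from h import *
rows([target(-50),target(-44)])"
```

```text
t: 3.9
eef_pos: [0.637, -0.2436, 0.0373]
tool_rot: [0.826, 0.564, -0.0, -0.001]
ft_force: [-0.6, -0.3, 0.1]
opening: 0.0004
gripper_force: 0.0
[ 0.6 -0.7  1.3] [-0.1 -0.   0.1]
[26.5 -2.   1.3] [-0.1 -0.  -5.9]
```

```bash
python3 -m pendant '{"delta_pos":[[5.2,0,0.5],[10.4,-0.3,1],[15.6,-0.8,1],[20.8,-1.2,1],[26,-1.8,1]],"angular":[[0,0,-1.2],[0,0,-2.4],[0,0,-3.6],[0,0,-4.8],[0,0,-6]],"jaw":[0,0,0,0,0]}'
python3 -m pendant '{"delta_pos":[[5.2,0,0],[10.4,-0.2,0],[15.6,-0.5,0],[20.8,-0.9,0],[26,-1.4,0]],"angular":[[0,0,-1.2],[0,0,-2.4],[0,0,-3.6],[0,0,-4.8],[0,0,-6]],"jaw":[0,0,0,0,0]}'
python3 -c "
from h import *
rows([target(-38),target(-32)])"
```

```text
t: 4.32
eef_pos: [0.6458, -0.2178, 0.0372]
tool_rot: [0.795, 0.607, 0.001, 0.0]
ft_force: [-1.3, -0.1, -0.4]
opening: 0.0007
gripper_force: 0.0
t: 4.73
eef_pos: [0.6506, -0.1928, 0.0362]
tool_rot: [0.762, 0.648, -0.0, 0.0]
ft_force: [1.0, -1.3, 0.4]
opening: 0.0002
gripper_force: 1.0
[-0.1 -0.2  0.2] [-0.   0.   0.2]
[25.9 -1.5  0.2] [-0.   0.  -5.8]
```

Tracking is within 0.3 mm, so I continue past pivot 1.

```bash
python3 -m pendant '{"delta_pos":[[5.2,0,0],[10.4,-0.2,0],[15.6,-0.5,0],[20.8,-0.9,0],[26,-1.4,0]],"angular":[[0,0,-1.2],[0,0,-2.4],[0,0,-3.6],[0,0,-4.8],[0,0,-6]],"jaw":[0,0,0,0,0]}'
python3 -m pendant '{"delta_pos":[[5.2,0,0],[10.4,-0.2,0],[15.6,-0.5,0],[20.8,-0.9,0],[26,-1.4,0]],"angular":[[0,0,-1.2],[0,0,-2.4],[0,0,-3.6],[0,0,-4.8],[0,0,-6]],"jaw":[0,0,0,0,0]}'
python3 - <<'E'
from h import *
rows([target(-26),target(-20)])
p,d=viewer.grab_frame("scene"); cv2.imwrite("pics/s1.png",cv2.resize(p[150:250,190:330],None,fx=5,fy=5)[:, :, ::-1])
E
```

```text
t: 5.15
eef_pos: [0.6534, -0.1671, 0.0362]
tool_rot: [0.727, 0.686, 0.0, 0.0]
ft_force: [1.4, -1.1, -0.2]
opening: 0.0006
gripper_force: 0.5
t: 5.57
eef_pos: [0.6537, -0.1404, 0.0362]
tool_rot: [0.69, 0.724, 0.0, -0.0]
ft_force: [0.2, -0.5, 0.2]
opening: 0.0005
gripper_force: 0.3
[-0.7 -0.2  0.2] [ 0.  -0.   0.2]
[25.2 -1.5  0.2] [ 0.  -0.  -5.8]
```

View pics/s1.png

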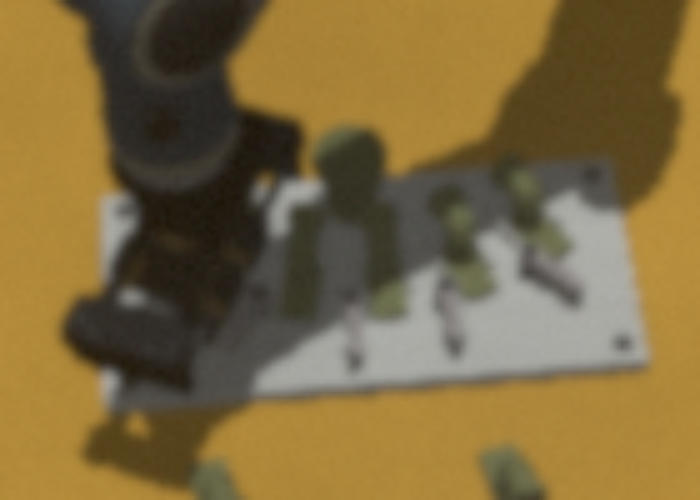

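The gripper hides clip 1, while clips 2–5 are untouched. Contact forces of about 1.5 N fit a clip being turned. I continue the sweep.

```bash
python3 -m pendant '{"delta_pos":[[5.2,0,0],[10.4,-0.2,0],[15.6,-0.5,0],[20.8,-0.9,0],[26,-1.5,0]],"angular":[[0,0,-1.2],[0,0,-2.4],[0,0,-3.6],[0,0,-4.8],[0,0,-6]],"jaw":[0,0,0,0,0]}'
python3 -m pendant '{"delta_pos":[[5.2,0,0],[10.4,-0.2,0],[15.6,-0.5,0],[20.8,-0.9,0],[26,-1.5,0]],"angular":[[0,0,-1.2],[0,0,-2.4],[0,0,-3.6],[0,0,-4.8],[0,0,-6]],"jaw":[0,0,0,0,0]}'
python3 - <<'E'
from h import *
rows([target(-14),target(-8)])
p,d=viewer.grab_frame("top"); cv2.imwrite("pics/t2.png",cv2.resize(p[130:290,200:400],None,fx=4,fy=3.75)[:, :, ::-1])
E
```

```text
t: 6.03
eef_pos: [0.6511, -0.1153, 0.0363]
tool_rot: [0.651, 0.759, 0.0, 0.0]
ft_force: [0.7, -1.2, -0.4]
opening: 0.0003
gripper_force: 0.8
t: 6.45
eef_pos: [0.6453, -0.0891, 0.0362]
tool_rot: [0.611, 0.792, 0.0, -0.0]
ft_force: [0.9, -1.1, -0.2]
opening: 0.0004
gripper_force: 0.4
[-0.8  0.3  0.2] [-0.  -0.   0.2]
[25.1 -1.   0.2] [ 0.  -0.  -5.8]
```

View pics/t2.png

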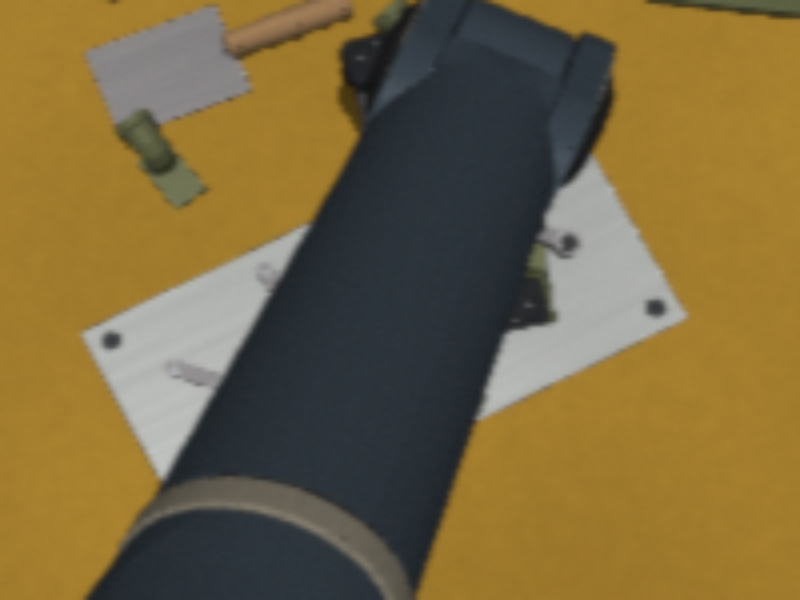

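Clip 1 now lies along the row at crop (545,233)–(570,243). I'll measure its angle before going on.

Run:
```python
from h import *
p,d=viewer.grab_frame("top"); c=p[180:204,330:350]; s=p[175:205,215:255]
cv2.imwrite("pics/t3.png",np.hstack([cv2.resize(c,None,fx=20,fy=20,interpolation=0)])[:,:,::-1])
print(proj("top",np.c_[np.array([[624.5,-172.8]])/1000,[.032]]))
```

```text
[[341.69826519 194.30418987]]
```

View pics/t3.png

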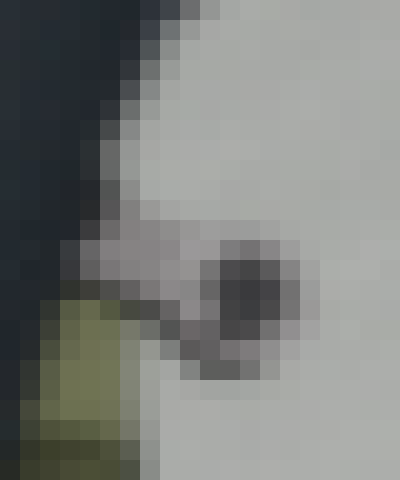

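In the zoomed crop, clip 1's axis runs from the pivot at (250,290) to about (100,252). That is roughly 80°, or 1.4 rad, which is the value expected for a 13 mm gap, so clip 1 is shut. I continue.

```bash
python3 -m pendant '{"delta_pos":[[5.2,0,0],[10.4,-0.2,0],[15.6,-0.5,0],[20.8,-0.9,0],[26,-1.4,0]],"angular":[[0,0,-1.2],[0,0,-2.4],[0,0,-3.6],[0,0,-4.8],[0,0,-6]],"jaw":[0,0,0,0,0]}'
python3 -m pendant '{"delta_pos":[[5.2,0,0],[10.4,-0.2,0],[15.6,-0.5,0],[20.8,-0.9,0],[26,-1.4,0]],"angular":[[0,0,-1.2],[0,0,-2.4],[0,0,-3.6],[0,0,-4.8],[0,0,-6]],"jaw":[0,0,0,0,0]}'
python3 -m pendant '{"delta_pos":[[5.2,0,0],[10.4,-0.2,0],[15.6,-0.5,0],[20.8,-0.9,0],[26,-1.4,0]],"angular":[[0,0,-1.2],[0,0,-2.4],[0,0,-3.6],[0,0,-4.8],[0,0,-6]],"jaw":[0,0,0,0,0]}'
python3 -c "
from h import *
rows([target(4),target(10)])"
```

```text
t: 6.97
eef_pos: [0.6372, -0.0644, 0.0361]
tool_rot: [0.568, 0.823, 0.0, -0.0]
ft_force: [0.1, 0.2, 0.4]
opening: 0.0005
gripper_force: 0.1
t: 7.38
eef_pos: [0.627, -0.0412, 0.0363]
tool_rot: [0.525, 0.851, -0.0, 0.0]
ft_force: [0.9, -0.8, -0.2]
opening: 0.0002
gripper_force: 0.6
t: 7.8
eef_pos: [0.6139, -0.0178, 0.0362]
tool_rot: [0.479, 0.878, 0.0, -0.0]
ft_force: [0.6, -0.3, 0.1]
opening: 0.0006
gripper_force: 0.3
[-1.2  0.3  0.2] [ 0.  -0.   0.2]
[24.7 -1.   0.2] [ 0.  -0.  -5.8]
```

```bash
python3 -m pendant '{"delta_pos":[[5.2,0,0],[10.4,-0.2,0],[15.6,-0.5,0],[20.8,-0.9,0],[26,-1.2,0]],"angular":[[0,0,-1.2],[0,0,-2.4],[0,0,-3.6],[0,0,-4.8],[0,0,-6]],"jaw":[0,0,0,0,0]}'
python3 -m pendant '{"delta_pos":[[5.2,0,0],[10.4,-0.2,0],[15.6,-0.5,0],[20.8,-0.9,0],[26,-1.4,0]],"angular":[[0,0,-1.2],[0,0,-2.4],[0,0,-3.6],[0,0,-4.8],[0,0,-6]],"jaw":[0,0,0,0,0]}'
python3 -m pendant '{"delta_pos":[[5.2,0,0],[10.4,-0.2,0],[15.6,-0.5,0],[20.8,-0.9,0],[26,-1.4,0]],"angular":[[0,0,-1.2],[0,0,-2.4],[0,0,-3.6],[0,0,-4.8],[0,0,-6]],"jaw":[0,0,0,0,0]}'
python3 -c "
from h import *
rows([target(22),target(28)])"
```

```text
t: 8.22
eef_pos: [0.5996, 0.0028, 0.0364]
tool_rot: [0.433, 0.901, 0.0, 0.001]
ft_force: [2.1, 0.2, -0.3]
opening: 0.0003
gripper_force: 0.9
t: 8.63
eef_pos: [0.5814, 0.0225, 0.0362]
tool_rot: [0.385, 0.923, 0.0, -0.0]
ft_force: [1.7, -0.1, 0.2]
opening: 0.0003
gripper_force: 0.4
t: 9.05
eef_pos: [0.5621, 0.0401, 0.0362]
tool_rot: [0.336, 0.942, 0.0, -0.0]
ft_force: [0.1, 0.1, -0.5]
opening: 0.0006
gripper_force: 0.2
[-1.4  0.2  0.2] [ 0.  -0.   0.2]
[24.6 -1.1  0.2] [ 0.  -0.  -5.8]
```

```bash
python3 -m pendant '{"delta_pos":[[5.2,0,0],[10.4,-0.2,0],[15.6,-0.5,0],[20.8,-0.9,0],[26,-1.3,0]],"angular":[[0,0,-1.2],[0,0,-2.4],[0,0,-3.6],[0,0,-4.8],[0,0,-6]],"jaw":[0,0,0,0,0]}'
python3 -m pendant '{"delta_pos":[[5.2,0,0],[10.4,-0.2,0],[15.6,-0.5,0],[20.8,-0.9,0],[26,-1.4,0]],"angular":[[0,0,-1.2],[0,0,-2.4],[0,0,-3.6],[0,0,-4.8],[0,0,-6]],"jaw":[0,0,0,0,0]}'
python3 -m pendant '{"delta_pos":[[5.2,0,0],[10.4,-0.2,0],[15.6,-0.5,0],[20.8,-0.9,0],[26,-1.4,0]],"angular":[[0,0,-1.2],[0,0,-2.4],[0,0,-3.6],[0,0,-4.8],[0,0,-6]],"jaw":[0,0,0,0,0]}'
python3 -m pendant '{"delta_pos":[[5.2,0,0],[10.4,-0.2,0],[15.6,-0.5,0],[20.8,-0.9,0],[26,-1.4,0]],"angular":[[0,0,-1.2],[0,0,-2.4],[0,0,-3.6],[0,0,-4.8],[0,0,-6]],"jaw":[0,0,0,0,0]}'
python3 - <<'E'
from h import *
rows([target(46)])
for n in ["top","scene"]:
    p,d=viewer.grab_frame(n); c=p[130:290,200:400] if n=="top" else p[160:250,190:330]
    cv2.imwrite(f"pics/{n}_e.png",cv2.resize(c,None,fx=4,fy=3.75 if n=="top" else 4)[:, :, ::-1])
E
```

```text
t: 9.47
eef_pos: [0.5418, 0.0549, 0.0364]
tool_rot: [0.287, 0.958, 0.0, 0.001]
ft_force: [1.6, -0.9, -0.3]
opening: 0.0006
gripper_force: 0.6
t: 9.88
eef_pos: [0.5186, 0.0687, 0.0362]
tool_rot: [0.236, 0.972, 0.0, -0.0]
ft_force: [-0.3, 0.8, -0.8]
opening: 0.0005
gripper_force: 0.3
t: 10.3
eef_pos: [0.4947, 0.079, 0.0361]
tool_rot: [0.185, 0.983, -0.0, -0.0]
ft_force: [0.3, -0.4, -0.7]
opening: 0.0006
gripper_force: 0.0
t: 10.72
eef_pos: [0.4703, 0.0872, 0.0362]
tool_rot: [0.133, 0.991, 0.0, -0.0]
ft_force: [0.2, -0.2, -0.4]
opening: 0.0003
gripper_force: 0.0
[-1.6  0.1  0.2] [ 0.  -0.   0.2]
```

View pics/scene_e.png

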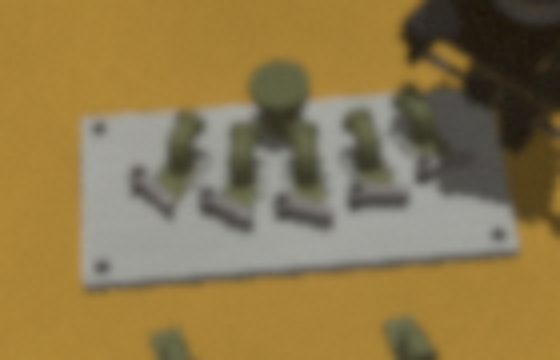

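Clips 1–4 lie shut along the row, from (150,190) to (380,195). Clip 5 near (430,165) is partly hidden. I retreat outward and up, then check it.

```bash
python3 -m pendant '{"delta_pos":[[6,15,0],[12,30,0],[12,30,-30],[12,30,-65],[12,30,-100]],"angular":[[0,0,0],[0,0,0],[0,0,0],[0,0,0],[0,0,0]],"jaw":[0,0,0,0,0]}'
python3 -m pendant '{"delta_pos":[[30,20,-35],[60,40,-70],[90,60,-80],[120,80,-80],[120,80,-80]],"angular":[[0,0,0],[0,0,0],[0,0,0],[0,0,0],[0,0,0]],"jaw":[0,0,0,0,0]}'
python3 - <<'E'
from h import *
p,d=viewer.grab_frame("top")
cv2.imwrite("pics/top_f.png",cv2.resize(p[145:285,215:375],None,fx=4.2,fy=4.2,interpolation=2)[:, :, ::-1])
E
```

```text
t: 11.23
eef_pos: [0.4667, 0.1192, 0.1368]
tool_rot: [0.134, 0.991, -0.001, -0.001]
ft_force: [0.4, 0.5, 0.4]
opening: 0.0004
gripper_force: 0.0
t: 11.65
eef_pos: [0.3692, 0.2339, 0.2181]
tool_rot: [0.129, 0.992, 0.003, 0.0]
ft_force: [0.0, -0.7, -0.6]
opening: 0.0005
gripper_force: 0.0
```

View pics/top_f.png

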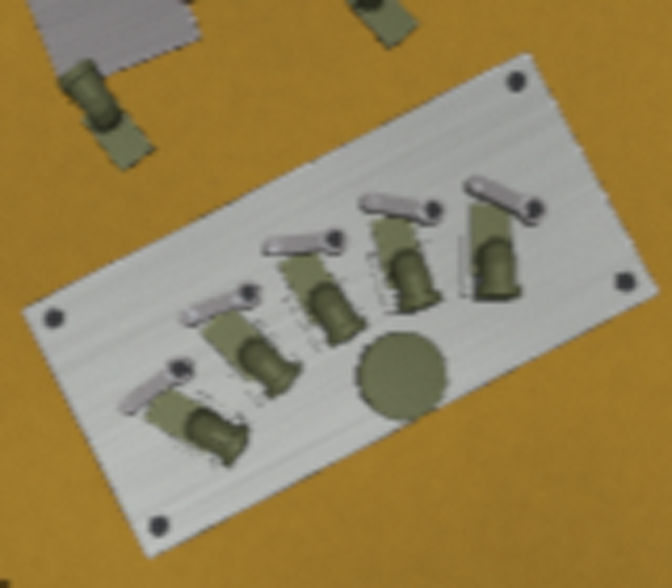

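All five clips lie along the row and the elbows look unmoved. Rough angles are 1.24–1.35 rad, close to the 1.2 limit, so I'll measure them properly.

Run:
```python
from h import *
fr=np.mean([viewer.grab_frame("top")[0].astype(float) for _ in range(6)],0)
f=np.radians([-34,-18.5,-3,12.5,28]); a=np.radians(A); c=O-220*np.array([np.cos(a),np.sin(a)])
W=c+220*np.c_[np.cos(a+f),np.sin(a+f)]
g=cv2.cvtColor(fr.astype(np.uint8),cv2.COLOR_RGB2GRAY).astype(np.float32)
def rad(rho,th,k):
    b=a+f[k]+th; P=W[k]+rho*np.array([np.cos(b),np.sin(b)])
    return proj("top",[[P[0]/1e3,P[1]/1e3,.032]])[0]
def samp(q): return cv2.getRectSubPix(fr.astype(np.float32)[:,:,:].copy().astype(np.uint8),(1,1),tuple(map(float,q)))[0,0].astype(int)
for k in range(5):
    px=proj("top",[[*W[k]/1e3,.032]])[0]; x,y=px.round().astype(int)
    s=g[y-4:y+5,x-4:x+5]; wt=np.clip(100-s,0,None); yy,xx=np.mgrid[y-4:y+5,x-4:x+5]
    bolt=np.array([(wt*xx).sum(),(wt*yy).sum()])/wt.sum()
    w0=cast("top",bolt,.034)[0,:2]*1000
    # clip centreline: pinkish grey (r-g high vs plate), 14..36 mm along
    pts=[]
    r,gg,b=fr[...,0],fr[...,1],fr[...,2]
    sc=(r+b)/2-gg
    Y,X=np.mgrid[y-20:y+21,x-20:x+21]; C=cast("top",np.c_[X.ravel(),Y.ravel()],.032)[:,:2]*1000-w0
    er=np.array([np.cos(a+f[k]),np.sin(a+f[k])]); et=np.array([-er[1],er[0]])
    u,v=C@et,C@er; w=np.clip(sc[Y,X].ravel()-2.5,0,None)
    m=(u>10)&(u<45)&(v>-14)&(v<28)&(w>0)
    cu,cv_=np.average(u[m],weights=w[m]),np.average(v[m],weights=w[m])
    cov=np.cov(np.c_[u[m],v[m]].T,aweights=w[m]); ev=np.linalg.eigh(cov)[1][:,1]
    print(k+1,(w0-W[k]).round(1),m.sum(),"centroid",round(cu,1),round(cv_,1),"ang from pivot",round(np.arctan2(cu,cv_),3),"axis",round(np.arctan(abs(ev[0]/ev[1])),3), "maxu",u[m].max().round(1))
```

```text
1 [-1.9  1.4] 1 centroid 21.0 7.4 ang from pivot 1.23 axis nan maxu 21.0<stdin>:24: RuntimeWarning: Degrees of freedom <= 0 for slice
  c *= np.true_divide(1, fact)
  c *= np.true_divide(1, fact)
Traceback (most recent call last):
ZeroDivisionError: Weights sum to zero, can't be normalized
```

```bash
cat > m.py <<'E'
from h import *
fr=np.mean([viewer.grab_frame("top")[0].astype(float) for _ in range(8)],0)
old=cv2.imread("pics/top0.png")[:,:,::-1].astype(float)
f=np.radians([-34,-18.5,-3,12.5,28]); a=np.radians(A); c=O-220*np.array([np.cos(a),np.sin(a)])
W=c+220*np.c_[np.cos(a+f),np.sin(a+f)]
def prof(im,k,tilt=0):
    er=np.array([np.cos(a+f[k]),np.sin(a+f[k])]); et=np.array([-er[1],er[0]])
    v=np.arange(-10,29,1.); out=[]
    for u in (15,20,25,30,35):
        P=W[k]+u*et+v[:,None]*er; q=proj("top",np.c_[P/1e3,np.full(len(v),.032)]).astype(np.float32)
        out.append(cv2.remap(im.astype(np.float32),q[None,:,0],q[None,:,1],1)[0])
    return v,np.array(out)
E
python3 - <<'E'
from m import *
for k in (0,2):
    v,n=prof(fr,k); 
    print(k+1,"v",v[::2].astype(int))
    for r in n[[1,3]]:
        print("G  ",r[::2,1].astype(int)); print("B-G",(r[::2,2]-r[::2,1]).astype(int)); print("R-G",(r[::2,0]-r[::2,1]).astype(int))
E
```

```text
1 v [-10  -8  -6  -4  -2   0   2   4   6   8  10  12  14  16  18  20  22  24
  26  28]
G   [107 107 106  99  74  82 103 120 124 125 131 145 156 161 161 161 161 161
 162 162]
B-G [-29 -29 -29 -26 -15  -4   0   0   0   0   0  -1  -2  -2  -3  -2  -2  -2
  -2  -2]
R-G [-2 -2 -3 -3 -1  0  2  3  3  3  2  0 -1 -1 -2 -1 -1 -2 -2 -1]
G   [109 109 108 109 113 109  77  86 110 125 127 128 138 153 160 162 162 161
 159 158]
B-G [-30 -30 -29 -28 -22 -12  -2   0   0   0   0   0   0  -1  -2  -2  -2  -2
  -2  -2]
R-G [-3 -3 -3 -3 -2 -1  0  1  2  3  3  2  1  0 -1 -1 -1 -1 -1 -2]
3 v [-10  -8  -6  -4  -2   0   2   4   6   8  10  12  14  16  18  20  22  24
  26  28]
G   [113 113 112 109  93  75 114 127 131 131 135 153 167 170 170 169 167 167
 169 170]
B-G [-29 -29 -29 -29 -21  -8   0   0   0   0   0  -1  -2  -2  -3  -3  -3  -3
  -3  -3]
R-G [-3 -3 -3 -3 -2  0  2  3  3  2  2  0 -1 -1 -1 -2 -1 -1 -2 -2]
G   [114 114 113 113 119 128 132 103 121 136 143 142 147 157 169 169 168 168
 169 169]
B-G [-29 -29 -29 -29 -29 -21  -7   0   0   1   1   1   0  -2  -3  -3  -3  -2
  -2  -2]
R-G [-2 -2 -2 -3 -3 -3 -2  0  2  2  1  1  0  0 -2 -2 -2 -2 -1 -1]
```

Run:
```python
from m import *
from scipy.optimize import least_squares
for k in range(5):
    er=np.array([np.cos(a+f[k]),np.sin(a+f[k])]); et=np.array([-er[1],er[0]])
    us=np.arange(12,35,1.); v=np.arange(-2,26,.25); E=[];L=[]
    for u in us:
        P=W[k]+u*et+v[:,None]*er; q=proj("top",np.c_[P/1e3,np.full(len(v),.032)]).astype(np.float32)
        s=cv2.remap(fr.astype(np.float32),q[None,:,0],q[None,:,1],1)[0]
        g=s[:,1]; rg=s[:,0]-s[:,1]
        i=np.argmax(np.gradient(g)*(v>5)*(rg>-2)); E.append(v[i])
        w=np.clip(rg-.5,0,None); L.append((w*v).sum()/w.sum())
    p1=np.polyfit(us,E,1); p2=np.polyfit(us,L,1)
    # outer edge of a bar of half-width 5 through the pivot
    th=least_squares(lambda t:us/np.tan(t)+5/np.sin(t)-E,[1.3],loss='soft_l1').x[0]
    print(k+1,"edge slope ang %.3f off %.1f | centre slope %.3f off %.1f | edge-through-pivot %.3f"%(np.pi/2-np.arctan(p1[0]),p1[1],np.pi/2-np.arctan(p2[0]),p2[1],th))
```

```text
1 edge slope ang 1.710 off 13.2 | centre slope 1.265 off -0.8 | edge-through-pivot 1.299
2 edge slope ang 1.867 off 15.5 | centre slope 1.281 off -0.5 | edge-through-pivot 1.504
3 edge slope ang 1.777 off 14.7 | centre slope 1.259 off -0.5 | edge-through-pivot 1.314
4 edge slope ang 1.709 off 13.3 | centre slope 1.389 off 3.0 | edge-through-pivot 1.311
5 edge slope ang 1.256 off 6.1 | centre slope 1.231 off 0.0 | edge-through-pivot 1.224
```

All five clips measure 1.23–1.3 rad, above 1.2. The exception is clip 4's fit, which is noisy, though the picture gives it 1.25. The elbows are in place and the arm is clear. A second pass would only add risk, so I'm handing in.

```bash
python3 -c "
from rig import env
print(env.close_job())"
```

```text
the job is handed in; nothing more can be done
None
```

I handed the job in after one light right-to-left sweep: all five clips measured shut at about 1.23–1.3 rad (limit 1.2, clip 5 the closest), and the elbows looked still seated; the hand-in returned no verdict.

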